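# Close the row of snap caps on the autosampler carousel

## Task

Before the sample run, close the six raised snap caps on the carousel: with the fingertips, follow the curved row from the red cap past the four white ones to the blue cap, gently pressing each cap fully down in turn, and do not take your hand away from the row until the blue one is down. Only press, do not pick anything up, and leave the loose vials on the carousel and the things on the bench where they stand; finish with the hand clear.

Things in the scene. Friction and masses are not known exactly. Their poses are not given: they have to be found in the camera images.
- carousel: fixed white drum, 300 mm across, flat dark tray top at 52 mm, hub nut to 64 mm. Origin: centre of underside. On a circle of radius 105 mm stand amber vials 26 mm across: cap1 to cap6 at 0, 30, 60, 90, 120, 150 degrees counter-clockwise from its x axis (seen from above); 180 and 330 are empty; at 210, 240, 270, 300 four vials already closed with fixed grey caps, tops at 113 mm.
- cap1 (a joint): downward travel of the red snap cap, place 1 of 6 in the row (m): 0 fully up, 0.008 fully down on its vial's shoulder. It starts between 0 and 0.0025. About 4 N of downward push moves it; it has no spring and stays where it is left; it moves only straight down or up. The vial stands in a spring-loaded holder that gives way only above 6 N (4 N more per mm, at most 6 mm) and comes back up.
- cap1_top (a point): centre of the flat top of the red cap, place 1 of 6 (a cylinder 24 mm across, 15 mm tall), z up. 121 mm above the bench when the cap is fully up, 113 mm when fully down and no longer pushed.
- cap2 (a joint): downward travel of the white snap cap, place 2 of 6 in the row (m): 0 fully up, 0.008 fully down on its vial's shoulder. It starts between 0 and 0.0025. About 4 N of downward push moves it; it has no spring and stays where it is left; it moves only straight down or up. The vial stands in a spring-loaded holder that gives way only above 6 N (4 N more per mm, at most 6 mm) and comes back up.
- cap2_top (a point): centre of the flat top of the white cap, place 2 of 6 (a cylinder 24 mm across, 15 mm tall), z up. 121 mm above the bench when the cap is fully up, 113 mm when fully down and no longer pushed.
- cap3 (a joint): downward travel of the white snap cap, place 3 of 6 in the row (m): 0 fully up, 0.008 fully down on its vial's shoulder. It starts between 0 and 0.0025. About 4 N of downward push moves it; it has no spring and stays where it is left; it moves only straight down or up. The vial stands in a spring-loaded holder that gives way only above 6 N (4 N more per mm, at most 6 mm) and comes back up.
- cap3_top (a point): centre of the flat top of the white cap, place 3 of 6 (a cylinder 24 mm across, 15 mm tall), z up. 121 mm above the bench when the cap is fully up, 113 mm when fully down and no longer pushed.
- cap4 (a joint): downward travel of the white snap cap, place 4 of 6 in the row (m): 0 fully up, 0.008 fully down on its vial's shoulder. It starts between 0 and 0.0025. About 4 N of downward push moves it; it has no spring and stays where it is left; it moves only straight down or up. The vial stands in a spring-loaded holder that gives way only above 6 N (4 N more per mm, at most 6 mm) and comes back up.
- cap4_top (a point): centre of the flat top of the white cap, place 4 of 6 (a cylinder 24 mm across, 15 mm tall), z up. 121 mm above the bench when the cap is fully up, 113 mm when fully down and no longer pushed.
- cap5 (a joint): downward travel of the white snap cap, place 5 of 6 in the row (m): 0 fully up, 0.008 fully down on its vial's shoulder. It starts between 0 and 0.0025. About 4 N of downward push moves it; it has no spring and stays where it is left; it moves only straight down or up. The vial stands in a spring-loaded holder that gives way only above 6 N (4 N more per mm, at most 6 mm) and comes back up.
- cap5_top (a point): centre of the flat top of the white cap, place 5 of 6 (a cylinder 24 mm across, 15 mm tall), z up. 121 mm above the bench when the cap is fully up, 113 mm when fully down and no longer pushed.
- cap6 (a joint): downward travel of the blue snap cap, place 6 of 6 in the row (m): 0 fully up, 0.008 fully down on its vial's shoulder. It starts between 0 and 0.0025. About 4 N of downward push moves it; it has no spring and stays where it is left; it moves only straight down or up. The vial stands in a spring-loaded holder that gives way only above 6 N (4 N more per mm, at most 6 mm) and comes back up.
- cap6_top (a point): centre of the flat top of the blue cap, place 6 of 6 (a cylinder 24 mm across, 15 mm tall), z up. 121 mm above the bench when the cap is fully up, 113 mm when fully down and no longer pushed.
- vial_green: loose clear vial with a green cap, 22 mm across, 48 mm tall, standing on the tray in the inner part of the carousel, about 45 mm from its centre, top at 100 mm. Leave it alone. Origin: centre of its underside.
- vial_yellow: loose clear vial with a yellow cap, 22 mm across, 48 mm tall, standing on the tray in the inner part of the carousel, about 45 mm from its centre, top at 100 mm. Leave it alone. Origin: centre of its underside.
- reagent_bottle: loose white bottle with a blue cap, 70 mm across, 150 mm tall, on the bench left of the carousel. Origin: centre of its underside.
- jar: loose amber jar with a white lid, 60 mm across, 75 mm tall, on the bench right of the carousel. Origin: centre of its underside.
- beaker: loose open glass beaker, 70 mm across, 85 mm tall, on the bench right of the carousel. Origin: centre of its underside.
- balance_weight: loose brass balance weight with a small knob, 32 mm across, 50 mm tall, on the bench left of the carousel. Origin: centre of its underside.
- cap_tray: loose white open tray 90 by 130 mm, 30 mm tall, on the bench to the right, nearer the robot. Origin: centre of its underside.

How it is judged (in metres and radians):
On the way, in this order (a step that is already met when the one before it is completed fails the run):
1. the red cap, place 1 of the row, is pressed down (value of joint cap1 above 0.0065 m), for 0.1 s.
2. the white cap, place 2 of the row, is pressed down (value of joint cap2 above 0.0065 m), for 0.1 s.
3. the white cap, place 3 of the row, is pressed down (value of joint cap3 above 0.0065 m), for 0.1 s.
4. the white cap, place 4 of the row, is pressed down (value of joint cap4 above 0.0065 m), for 0.1 s.
5. the white cap, place 5 of the row, is pressed down (value of joint cap5 above 0.0065 m), for 0.1 s.
6. the blue cap, place 6 of the row, is pressed down (value of joint cap6 above 0.0065 m), for 0.1 s.
At the end, for the whole second after the job is handed in: all six caps are down to within 1.5 mm of the stop (joint above 6.5 mm), pressed one after another from red to blue; the loose vials stand upright within 15 mm, and the things on the bench within 20 mm, of where they started, at rest (value of joint each of cap1, cap2, cap3, cap4, cap5, cap6 above 0.0065 m and linear speed of each of vial_green, vial_yellow, reagent_bottle, jar, beaker, balance_weight, cap_tray below 0.02 m/s and angle between each of vial_green, vial_yellow, reagent_bottle, jar, beaker, balance_weight, cap_tray's own z axis and vertical below 0.2 rad and distance of each of vial_green, vial_yellow from where it was at the start of the episode below 0.015 m and distance of each of reagent_bottle, jar, beaker, balance_weight, cap_tray from where it was at the start of the episode below 0.02 m); the robot touches nothing.
It fails at once if more than 40 N on the carousel, its vials or caps: not gentle (contact force between any of the fingers, the arm and carousel above 40 N).
It fails at once if the hand leaves the row before the blue cap is down (TCP more than 220 mm above the bench or 180 mm from the carousel's centre once the red cap is down) (value of joint cap1 above 0.0065 m and not (value of joint cap6 above 0.0065 m) and (height (world z) of the grasp point above 0.22 m or horizontal distance between the grasp point and carousel above 0.18 m)).
It fails at once if a loose vial is lifted, carried, shifted by 15 mm or tipped (distance of any of vial_green, vial_yellow from where it was at the start of the episode above 0.015 m or angle between any of vial_green, vial_yellow's own z axis and vertical above 0.35 rad).
It fails at once if a thing standing on the bench is moved by 20 mm or tipped (distance of any of reagent_bottle, jar, beaker, balance_weight, cap_tray from where it was at the start of the episode above 0.02 m or angle between any of reagent_bottle, jar, beaker, balance_weight, cap_tray's own z axis and vertical above 0.35 rad).
It also fails if it takes over 51 s, if anything falls off the work surface, if the arm or the gripper's body presses on something with over 40 N, if the wrist force passes 120 N, or if a joint passes its speed limit or range.

## Robot

A 6-joint arm with a two-finger parallel gripper is mounted at the origin on the work surface. World frame = base frame: x ahead of the robot, y to its left, z up, the work surface at z = 0. Lengths are in m, angles in degrees, forces in N, time in s.
With the tool pointing down it reaches from about 0.25 to 0.725 m from the base axis. Payload 9.7 kg.
Tool frame: the origin (TCP) lies between the finger pads, 19 mm behind the fingertips; this is the grasp point; z points along the fingers, y is the line along which they close (so a half turn about z gives the same grasp; the last joint's range is limited). The gripper opens to 85 mm and grips with 20 to 120 N. Pads are 22 mm wide; open, the fingers measure 114 mm over their backs; the gripper's body (76 mm by 85 mm) begins 54 mm behind the grasp point. The pads swing forward as they close: fully open they stand 13 mm farther back than shut.
Start: joints at [-73.568, 4.979, 10.078, 95.1, 0, 90], TCP at [0.156, -0.528, 0.25] pointing down, gripper open.
Joint ranges: [-179.16, 179.16], [-48.56, 103.87], [-65.8, 70.77], [-126.05, 130.52], [-82.76, 87.17], [-180, 180]. Speed limits (degrees/s): [127.2, 127.2, 147.25, 180, 180, 180].

## Interface

Orientations are given as [roll, pitch, yaw] about the fixed x, y, z axes, in that order (R = Rz(yaw) Ry(pitch) Rx(roll)).
In Python, from workcell import bot, eyes, telemetry gives the robot as it stands (bot), with the cameras (eyes) and the readings (telemetry).
- The arm moves only by the shell command python3 drive.py FILE [FORCE], which reads ROWS from the file FILE. ROWS is a JSON list that holds a single list of rows (three levels of brackets), with 1 to 5 rows, each of 5 numbers: dx, dy, dz in normalised numbers (1 is 0.6 m), then a turn about the tool's z in parts of the range, where 1.0 means 60 degrees, then the finger opening in m; each row is the pose to reach, as a shift and turn from the pose commanded when the command began, along the tool's axes at that moment; what a row does not reach only later rows make up. A row lasts 1/12 s, in which the tool goes at most 0.0417 m and 7.16 degrees, less where a joint would pass 70% of its speed; a pose out of reach is approached as far as the arm can. The fingers move at their own pace and stop on an object; FORCE is the grip in N (left out, the last holds). Time passes only in rows, so rows that do not move let the fingers close. It prints the time, the measured TCP pose, the force, the opening and the grip force at its end. Input that does not fit is refused with a message, and nothing moves.
- telemetry.get_obs(): the state, without advancing time (a new reading comes with each control period).
- eyes.camera(name): name is "scene" or "top" or "wrist"; returns the picture (480x640x3 uint8, blue, green, red); there is no depth.
- eyes.camera_info(name): a dict with "mtx" (3x3 intrinsics, pixels), "extrinsics" (4x4, takes a point from camera to world coordinates). Camera axes: x right, y down, z forward; pixel columns grow to the right and rows downward; lengths in m; the calibration is good to about 2 mm. A picture is of the moment at which its call begins: read the wrist's pose just before it. camera_info takes no time and is no camera call; for the wrist camera it gives the pose at the moment of the call.
- bot.job_done(): hands the job in; it is judged then, once.
The state is a dict: "time": time; "q": joint angles; "qd": joint speeds; "joint_efforts": joint torques, N m; "ee_pos": TCP position; "tcp_rot": TCP orientation; "wrist_force": force on the tool from outside, world axes, zero at the start; "torque": the same for the moment, N m; "opening": finger opening in m; "grasp_force": force on a finger pad.
Only numpy, scipy, OpenCV 4.12 (cv2) and the standard library are available. Lean on these libraries where they do the work, as an engineer would, in place of code of your own. Each camera call takes 0.05 s, during which the arm holds its last target. There are 200 camera calls.

## Working session

There is one attempt and no reset: what is moved stays moved. The work goes in short steps, Python scripts to look and compute and a shell command to move; the robot and the scene stay as the last step left them, time stands still between calls to the robot, and variables do not carry over. Pictures are saved under pics/ and viewed, at most 10 in all, crops included, and the job is handed in when it is done.

```bash
ls; mkdir -p pics
python3 - <<'E'
from workcell import bot, eyes, telemetry
import cv2
o=telemetry.get_obs();print(o['time'],o['ee_pos'],o['tcp_rot'],o['opening'],o['wrist_force'])
for n in("top","scene"):
    cv2.imwrite(f'pics/{n}0.png',eyes.camera(n)); c=eyes.camera_info(n);print(c)
E
```

```text
drive.py
pics
workcell.py
0.0 [ 0.15552477 -0.52734304  0.24929858] [-1.79926343e+02  1.02344214e-03  1.64306212e+01] 0.08535209931306965 [-0.11383551  0.38101159 -0.49394431]
{'mtx': array([[512.55657378,   0.        , 321.21058637],
       [  0.        , 512.55657378, 243.30983065],
       [  0.        ,   0.        ,   1.        ]]), 'extrinsics': array([[-1.62627585e-02, -9.91883818e-01,  1.26103187e-01,
         3.69108098e-01],
       [-9.99762554e-01,  1.79606519e-02,  1.23389670e-02,
        -5.21163935e-04],
       [-1.45037172e-02, -1.25872579e-01, -9.91940389e-01,
         1.26705674e+00],
       [ 0.00000000e+00,  0.00000000e+00,  0.00000000e+00,
         1.00000000e+00]])}
{'mtx': array([[603.58329561,   0.        , 321.03905203],
       [  0.        , 603.58329561, 250.69622307],
       [  0.        ,   0.        ,   1.        ]]), 'extrinsics': array([[-0.63846019,  0.5765018 , -0.50991594,  1.18292153],
       [ 0.76962853,  0.47273673, -0.42917584,  0.54633541],
       [-0.00636465, -0.66645754, -0.74551582,  1.08217181],
       [ 0.        ,  0.        ,  0.        ,  1.        ]])}
```

View pics/top0.png

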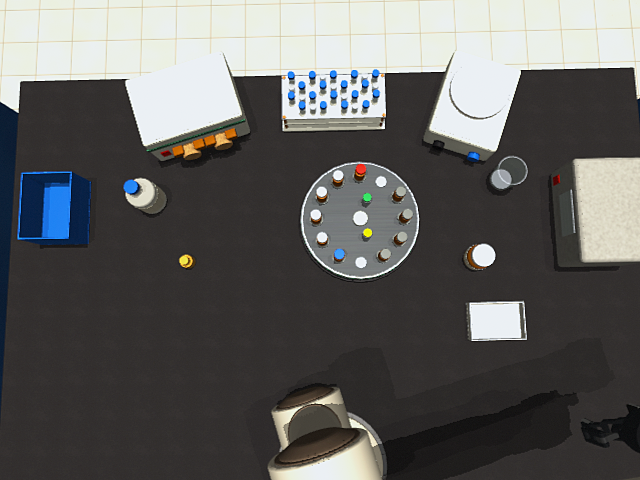

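View pics/scene0.png

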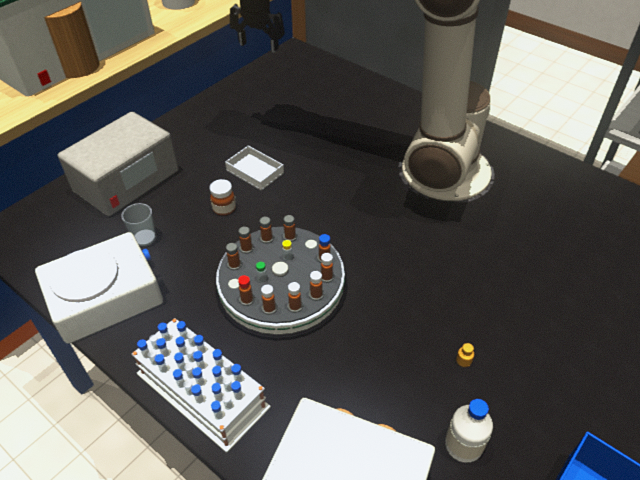

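The top view shows the red cap at (361,170), whites at (338,176), (321,193), (316,215) and (322,239), and blue at (339,254). The hub is at (361,218), with green at (367,198) and yellow at (367,233). The scene view confirms this, and nothing stands between the hand and the red cap. Next I fit the carousel pose.

```bash
cat > fit.py <<'E'
from workcell import bot, eyes, telemetry
import cv2,numpy as np
from scipy.optimize import least_squares
im=cv2.imread('pics/top0.png');hsv=cv2.cvtColor(im,cv2.COLOR_BGR2HSV)
seeds=[(361,170),(338,176),(321,193),(316,215),(322,239),(339,254)]
px=[]
for i,(u,v) in enumerate(seeds):
    w=hsv[v-9:v+10,u-9:u+10].astype(int);H,S,V=w[...,0],w[...,1],w[...,2]
    m=((S>150)&(V>120)&((H<8)|(H>170))) if i==0 else ((S>120)&(H>95)&(H<130)&(V>80)) if i==5 else ((S<40)&(V>185))
    y,x=np.nonzero(m);px.append((u-9+x.mean(),v-9+y.mean()));print(i+1,px[-1],m.sum())
c=eyes.camera_info('top');K=c['mtx'];T=np.linalg.inv(c['extrinsics'])
def caps(p,z): 
    a=np.radians(p[2]+30*np.arange(6)); return np.c_[p[0]+.105*np.cos(a),p[1]+.105*np.sin(a),np.full(6,z)]
def proj(P): q=(T[:3,:3]@P.T).T+T[:3,3]; q=q@K.T; return q[:,:2]/q[:,2:]
r=least_squares(lambda p:(proj(caps(p,.119))-px).ravel(),[.42,-.08,0])
print(r.x,r.fun.round(1))
C=caps(r.x,.12);print(C.round(4))
o=telemetry.get_obs();a=np.radians(o['tcp_rot']);from scipy.spatial.transform import Rotation as R
Rm=R.from_euler('xyz',a).as_matrix();prev=o['ee_pos'].copy()
prev[:2]=prev[:2]
for q in C: print(((q-prev)@Rm).round(4)); prev=q
E
python3 fit.py
```

```text
1 (np.float64(360.4470588235294), np.float64(168.42352941176472)) 85
2 (np.float64(337.1195652173913), np.float64(173.8695652173913)) 92
3 (np.float64(320.5842696629214), np.float64(190.73033707865167)) 89
4 (np.float64(315.5), np.float64(214.125)) 80
5 (np.float64(321.7560975609756), np.float64(236.6951219512195)) 82
6 (np.float64(338.90909090909093), np.float64(253.4318181818182)) 88
[ 0.58275571 -0.07848755 -0.06193652] [-0.3 -0.4  0.3  0.6  0.4  0.4 -0.4 -0.3 -0.1 -0.1  0.1 -0.2]
[[ 0.6878 -0.0786  0.12  ]
 [ 0.6737 -0.0261  0.12  ]
 [ 0.6354  0.0124  0.12  ]
 [ 0.5829  0.0265  0.12  ]
 [ 0.5304  0.0125  0.12  ]
 [ 0.4919 -0.0259  0.12  ]]
[ 0.6374 -0.2797  0.1297]
[ 0.0014 -0.0543  0.0001]
[-0.0259 -0.0478  0.0001]
[-0.0463 -0.0284  0.    ]
[-0.0543 -0.0014  0.    ]
[-0.0478  0.0259 -0.    ]
```

The rows are not in the units I measure in: shifts go in shares of 0.6 m and turns go in shares of 60 degrees. I convert before sending: 0.16 m / 0.6 = 0.2667, -0.07 m / 0.6 = -0.1167.

```bash
echo '[[[0.0533, -0.0233, 0, 0, 0], [0.1067, -0.0467, 0, 0, 0], [0.16, -0.07, 0, 0, 0], [0.2133, -0.0933, 0, 0, 0], [0.2667, -0.1167, 0, 0, 0]]]' > next.json && python3 drive.py next.json 20
echo '[[[0.0533, -0.0233, 0, 0, 0], [0.1067, -0.0467, 0, 0, 0], [0.16, -0.07, 0, 0, 0], [0.2133, -0.0933, 0, 0, 0], [0.2667, -0.1167, 0, 0, 0]]]' > next.json && python3 drive.py next.json
echo '[[[0.0533, -0.0233, 0, 0, 0], [0.1067, -0.0467, 0, 0, 0], [0.16, -0.07, 0, 0, 0], [0.2133, -0.0933, 0, 0, 0], [0.2667, -0.1167, 0, 0, 0]]]' > next.json && python3 drive.py next.json
echo '[[[0.0533, -0.0233, 0, 0, 0], [0.1067, -0.0467, 0, 0, 0], [0.16, -0.07, 0, 0, 0], [0.2133, -0.0933, 0, 0, 0], [0.2617, -0.1167, 0, 0, 0]]]' > next.json && python3 drive.py next.json
cat > rel.py <<'E'
import sys,numpy as np
from workcell import bot, eyes, telemetry
from scipy.spatial.transform import Rotation as R
o=telemetry.get_obs();Rm=R.from_euler('xyz',np.radians(o['tcp_rot'])).as_matrix()
i=int(sys.argv[1]);a=np.radians(-.062+30*(i-1));t=np.array([.5828+.105*np.cos(a),-.0785+.105*np.sin(a),.130])
print('t',o['time'],'pos',o['ee_pos'].round(4),'rot',o['tcp_rot'].round(2),'F',o['wrist_force'].round(2),'to target(tool)',((t-o['ee_pos'])@Rm).round(4))
E
python3 rel.py 1
```

```text
time: 0.52
ee_pos: [0.2901, -0.4139, 0.2497]
tcp_rot: [-180.0, 0.0, 16.4]
wrist_force: [0.5, -0.6, 0.1]
opening: 0.0258
grasp_force: 0.0
time: 0.93
ee_pos: [0.4239, -0.3013, 0.2497]
tcp_rot: [-180.0, 0.0, 16.4]
wrist_force: [0.3, -1.2, 0.1]
opening: 0.0003
grasp_force: 0.0
time: 1.35
ee_pos: [0.5576, -0.1889, 0.2496]
tcp_rot: [-180.0, 0.0, 16.4]
wrist_force: [0.6, -0.7, 0.1]
opening: 0.0002
grasp_force: 0.0
time: 1.77
ee_pos: [0.6886, -0.0772, 0.2492]
tcp_rot: [-180.0, 0.0, 16.4]
wrist_force: [-0.1, -1.3, 0.6]
opening: -0.0
grasp_force: 0.0
t 1.7667 pos [ 0.6886 -0.0772  0.2492] rot [-1.7998e+02  4.0000e-02  1.6450e+01] F [-0.13 -1.27  0.59] to target(tool) [-0.001   0.0011  0.1192]
```

Scaled: 0.1 m / 0.6 = 0.1667, 0.085 m / 0.6 = 0.1417.

```bash
echo '[[[-0.0017, 0.0017, 0.05, 0, 0], [-0.0017, 0.0017, 0.1, 0, 0], [-0.0017, 0.0017, 0.1417, 0, 0], [-0.0017, 0.0017, 0.1667, 0, 0], [-0.0017, 0.0017, 0.1667, 0, 0]]]' > next.json && python3 drive.py next.json
python3 rel.py 1
python3 - <<'E'
from workcell import bot, eyes, telemetry
import cv2,numpy as np
a=eyes.camera('scene')[190:330,180:360];b=eyes.camera('wrist')
cv2.imwrite('pics/a1.png',np.hstack([cv2.resize(a,(400,311)),cv2.resize(b,(400,300))[:311] if 0 else cv2.copyMakeBorder(cv2.resize(b,(400,300)),0,11,0,0,0)]))
E
```

```text
time: 2.18
ee_pos: [0.685, -0.0797, 0.1448]
tcp_rot: [-179.8, 0.4, 16.4]
wrist_force: [-1.1, 0.7, -0.6]
opening: -0.0001
grasp_force: 0.0
t 2.1833 pos [ 0.685  -0.0797  0.1448] rot [-179.84    0.39   16.44] F [-1.13  0.66 -0.61] to target(tool) [ 0.0031 -0.0002  0.0148]
```

View pics/a1.png

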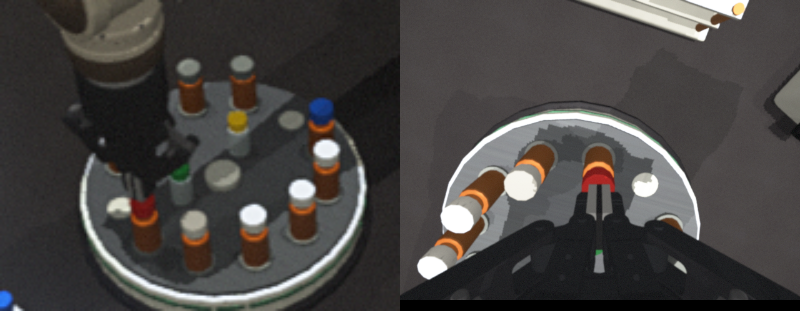

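The closed fingertips are just above the red cap: scene crop (143,195), wrist crop (598,180). Now I press it.

```bash
echo '[[[0.0033, 0, 0.005, 0, 0], [0.0033, 0, 0.0117, 0, 0], [0.0033, 0, 0.0183, 0, 0], [0.0033, 0, 0.025, 0, 0], [0.0033, 0, 0.03, 0, 0]]]' > next.json && python3 drive.py next.json
echo '[[[0, 0, 0, 0, 0], [0, 0, 0, 0, 0]]]' > next.json && python3 drive.py next.json;  python3 rel.py 1
```

```text
time: 2.7
ee_pos: [0.6891, -0.0795, 0.1326]
tcp_rot: [180.0, -0.1, 16.4]
wrist_force: [1.8, -0.3, 3.9]
opening: -0.0
grasp_force: 2.3
time: 2.87
ee_pos: [0.6885, -0.0795, 0.1319]
tcp_rot: [-180.0, 0.0, 16.4]
wrist_force: [1.2, -0.5, 0.3]
opening: -0.0001
grasp_force: 0.6
t 2.8667 pos [ 0.6885 -0.0795  0.1319] rot [-1.800e+02  1.000e-02  1.643e+01] F [ 1.18 -0.54  0.34] to target(tool) [-0.0004 -0.001   0.0019]
```

Scaled: 0.003 m / 0.6 = 0.005, 0.002 m / 0.6 = 0.0033.

```bash
echo '[[[0, 0, 0.0017, 0, 0], [0, 0, 0.0033, 0, 0], [0, 0, 0.005, 0, 0], [0, 0, 0.005, 0, 0], [0, 0, 0.005, 0, 0]]]' > next.json && python3 drive.py next.json;  python3 rel.py 1
```

```text
time: 3.28
ee_pos: [0.6887, -0.0795, 0.1306]
tcp_rot: [180.0, -0.1, 16.4]
wrist_force: [-2.3, -0.4, 9.5]
opening: -0.0002
grasp_force: 5.0
t 3.2833 pos [ 0.6887 -0.0795  0.1306] rot [ 1.7996e+02 -8.0000e-02  1.6430e+01] F [-2.25 -0.41  9.48] to target(tool) [-0.0006 -0.0011  0.0006]
```

Force is 9.5 N, so the holder is giving way and the red cap is on its stop. I lift slightly and move to cap 2.

Scaled: -0.055 m / 0.6 = -0.0917, -0.022 m / 0.6 = -0.0367.

```bash
echo '[[[0, 0, -0.0183, 0, 0], [0, 0, -0.035, 0, 0], [0.0017, -0.0333, -0.0367, 0, 0], [0.0017, -0.0667, -0.0367, 0, 0], [0.0017, -0.0917, -0.0367, 0, 0]]]' > next.json && python3 drive.py next.json; echo '[[[0, 0, 0, 0, 0], [0, 0, 0, 0, 0]]]' > next.json && python3 drive.py next.json;  python3 rel.py 2
```

```text
time: 3.7
ee_pos: [0.6738, -0.0254, 0.1516]
tcp_rot: [-180.0, -0.0, 16.4]
wrist_force: [-1.2, 0.3, -0.4]
opening: -0.0001
grasp_force: 0.0
time: 3.87
ee_pos: [0.6739, -0.0257, 0.1513]
tcp_rot: [180.0, 0.0, 16.5]
wrist_force: [-0.1, 0.1, 0.1]
opening: -0.0
grasp_force: 0.0
t 3.8667 pos [ 0.6739 -0.0257  0.1513] rot [179.99   0.    16.52] F [-0.07  0.06  0.11] to target(tool) [-0.0002  0.0004  0.0213]
```

Scaled: 0.021 m / 0.6 = 0.035, 0.019 m / 0.6 = 0.0317.

```bash
echo '[[[0, 0, 0.01, 0, 0], [0, 0, 0.0183, 0, 0], [0, 0, 0.025, 0, 0], [0, 0, 0.0317, 0, 0], [0, 0, 0.035, 0, 0]]]' > next.json && python3 drive.py next.json; echo '[[[0, 0, 0.0017, 0, 0], [0, 0, 0.0033, 0, 0], [0, 0, 0.0033, 0, 0], [0, 0, 0.0033, 0, 0]]]' > next.json && python3 drive.py next.json;  python3 rel.py 2
```

```text
time: 4.28
ee_pos: [0.6742, -0.027, 0.1301]
tcp_rot: [180.0, -0.0, 16.4]
wrist_force: [-2.7, -1.2, 11.7]
opening: 0.0001
grasp_force: 6.1
time: 4.62
ee_pos: [0.6743, -0.027, 0.1298]
tcp_rot: [179.9, -0.1, 16.4]
wrist_force: [-3.2, 0.3, 13.2]
opening: 0.0
grasp_force: 6.5
t 4.6167 pos [ 0.6743 -0.027   0.1298] rot [ 1.7994e+02 -1.1000e-01  1.6390e+01] F [-3.24  0.3  13.17] to target(tool) [-0.0002 -0.001  -0.0002]
```

Cap 2 is down at 13 N. Next is cap 3.

Scaled: -0.048 m / 0.6 = -0.08, -0.036 m / 0.6 = -0.06.

```bash
echo '[[[0, 0, -0.0183, 0, 0], [0, 0, -0.0367, 0, 0], [-0.0167, -0.03, -0.0383, 0, 0], [-0.0317, -0.06, -0.0383, 0, 0], [-0.0433, -0.08, -0.0383, 0, 0]]]' > next.json && python3 drive.py next.json; echo '[[[0, 0, 0, 0, 0], [0, 0, 0, 0, 0]]]' > next.json && python3 drive.py next.json;  python3 rel.py 3
```

```text
time: 5.03
ee_pos: [0.6349, 0.0129, 0.1514]
tcp_rot: [-180.0, 0.0, 16.4]
wrist_force: [-0.7, 0.4, -0.4]
opening: -0.0003
grasp_force: 0.0
time: 5.2
ee_pos: [0.6355, 0.0125, 0.1515]
tcp_rot: [180.0, -0.0, 16.5]
wrist_force: [0.2, 0.1, 0.0]
opening: 0.0004
grasp_force: 0.0
t 5.2 pos [0.6355 0.0125 0.1515] rot [ 1.7999e+02 -3.0000e-02  1.6470e+01] F [0.19 0.11 0.02] to target(tool) [-0.0001  0.0001  0.0215]
```

Scaled: 0.021 m / 0.6 = 0.035, 0.019 m / 0.6 = 0.0317.

```bash
echo '[[[0, 0, 0.01, 0, 0], [0, 0, 0.0183, 0, 0], [0, 0, 0.025, 0, 0], [0, 0, 0.0317, 0, 0], [0, 0, 0.035, 0, 0]]]' > next.json && python3 drive.py next.json; echo '[[[0, 0, 0.0017, 0, 0], [0, 0, 0.0033, 0, 0], [0, 0, 0.0033, 0, 0], [0, 0, 0.0033, 0, 0]]]' > next.json && python3 drive.py next.json;  python3 rel.py 3
```

```text
time: 5.62
ee_pos: [0.6361, 0.0118, 0.13]
tcp_rot: [180.0, -0.1, 16.4]
wrist_force: [-0.0, -0.4, 12.6]
opening: 0.0001
grasp_force: 6.2
time: 5.95
ee_pos: [0.6362, 0.0118, 0.1297]
tcp_rot: [179.9, -0.1, 16.4]
wrist_force: [-2.0, -1.3, 13.6]
opening: 0.0003
grasp_force: 6.7
t 5.95 pos [0.6362 0.0118 0.1297] rot [ 1.7994e+02 -1.4000e-01  1.6400e+01] F [-2.01 -1.29 13.59] to target(tool) [-0.0006 -0.0008 -0.0003]
```

Cap 3 is down. Next is cap 4.

Scaled: -0.046 m / 0.6 = -0.0767, -0.034 m / 0.6 = -0.0567.

```bash
echo '[[[0, 0, -0.0183, 0, 0], [0, 0, -0.0367, 0, 0], [-0.0283, -0.0167, -0.0383, 0, 0], [-0.0567, -0.0333, -0.0383, 0, 0], [-0.0767, -0.0467, -0.0383, 0, 0]]]' > next.json && python3 drive.py next.json; echo '[[[0, 0, 0, 0, 0], [0, 0, 0, 0, 0]]]' > next.json && python3 drive.py next.json;  python3 rel.py 4
```

```text
time: 6.37
ee_pos: [0.5825, 0.0261, 0.1511]
tcp_rot: [-180.0, 0.0, 16.4]
wrist_force: [0.6, -0.9, -0.5]
opening: -0.0001
grasp_force: 0.0
time: 6.53
ee_pos: [0.5835, 0.0262, 0.1514]
tcp_rot: [180.0, -0.0, 16.5]
wrist_force: [0.4, 0.0, -1.0]
opening: 0.0002
grasp_force: 0.0
t 6.5333 pos [0.5835 0.0262 0.1514] rot [ 1.7999e+02 -3.0000e-02  1.6450e+01] F [ 0.39  0.04 -0.97] to target(tool) [-0.0005 -0.0005  0.0214]
```

Scaled: 0.021 m / 0.6 = 0.035, 0.019 m / 0.6 = 0.0317.

```bash
echo '[[[0, 0, 0.01, 0, 0], [0, 0, 0.0183, 0, 0], [0, 0, 0.025, 0, 0], [0, 0, 0.0317, 0, 0], [0, 0, 0.035, 0, 0]]]' > next.json && python3 drive.py next.json; echo '[[[0, 0, 0.0017, 0, 0], [0, 0, 0.0033, 0, 0], [0, 0, 0.0033, 0, 0], [0, 0, 0.0033, 0, 0]]]' > next.json && python3 drive.py next.json;  python3 rel.py 4
```

```text
time: 6.95
ee_pos: [0.5841, 0.0259, 0.13]
tcp_rot: [180.0, -0.1, 16.4]
wrist_force: [-0.5, -0.5, 12.0]
opening: 0.0
grasp_force: 6.2
time: 7.28
ee_pos: [0.5842, 0.0259, 0.1296]
tcp_rot: [180.0, -0.1, 16.4]
wrist_force: [-2.5, -1.0, 13.7]
opening: 0.0001
grasp_force: 6.9
t 7.2833 pos [0.5842 0.0259 0.1296] rot [ 1.7995e+02 -1.4000e-01  1.6420e+01] F [-2.49 -0.96 13.7 ] to target(tool) [-0.0011 -0.0009 -0.0004]
```

Cap 4 is down. Next is cap 5.

Scaled: -0.055 m / 0.6 = -0.0917, -0.04 m / 0.6 = -0.0667.

```bash
echo '[[[0, 0, -0.0183, 0, 0], [0, 0, -0.0367, 0, 0], [-0.0333, -0.0017, -0.0383, 0, 0], [-0.0667, -0.0033, -0.0383, 0, 0], [-0.0917, -0.0033, -0.0383, 0, 0]]]' > next.json && python3 drive.py next.json; echo '[[[0, 0, 0, 0, 0], [0, 0, 0, 0, 0]]]' > next.json && python3 drive.py next.json;  python3 rel.py 5
```

```text
time: 7.7
ee_pos: [0.5292, 0.0123, 0.1512]
tcp_rot: [-180.0, 0.0, 16.4]
wrist_force: [0.2, 1.0, 0.1]
opening: 0.0002
grasp_force: 0.0
time: 7.87
ee_pos: [0.5303, 0.0124, 0.1515]
tcp_rot: [180.0, -0.0, 16.4]
wrist_force: [0.1, -0.3, 0.7]
opening: -0.0001
grasp_force: 0.0
t 7.8667 pos [0.5303 0.0124 0.1515] rot [ 1.7999e+02 -4.0000e-02  1.6410e+01] F [ 0.14 -0.25  0.67] to target(tool) [ 0.0002 -0.0001  0.0215]
```

Scaled: 0.021 m / 0.6 = 0.035, 0.019 m / 0.6 = 0.0317.

```bash
echo '[[[0, 0, 0.01, 0, 0], [0, 0, 0.0183, 0, 0], [0, 0, 0.025, 0, 0], [0, 0, 0.0317, 0, 0], [0, 0, 0.035, 0, 0]]]' > next.json && python3 drive.py next.json; echo '[[[0, 0, 0.0017, 0, 0], [0, 0, 0.0033, 0, 0], [0, 0, 0.0033, 0, 0], [0, 0, 0.0033, 0, 0]]]' > next.json && python3 drive.py next.json;  python3 rel.py 5
```

```text
time: 8.28
ee_pos: [0.5308, 0.0126, 0.1299]
tcp_rot: [180.0, -0.1, 16.4]
wrist_force: [-1.3, -0.1, 11.9]
opening: 0.0003
grasp_force: 6.3
time: 8.62
ee_pos: [0.5309, 0.0126, 0.1294]
tcp_rot: [180.0, -0.1, 16.4]
wrist_force: [-2.0, -0.4, 14.0]
opening: 0.0
grasp_force: 7.1
t 8.6167 pos [0.5309 0.0126 0.1294] rot [ 1.7997e+02 -1.3000e-01  1.6440e+01] F [-1.97 -0.44 13.96] to target(tool) [-0.0005 -0.     -0.0006]
```

Cap 5 is down. Next is the blue cap.

Scaled: -0.048 m / 0.6 = -0.08, -0.036 m / 0.6 = -0.06.

```bash
echo '[[[0, 0, -0.0183, 0, 0], [0, 0, -0.0367, 0, 0], [-0.03, 0.0167, -0.0383, 0, 0], [-0.06, 0.0317, -0.0383, 0, 0], [-0.08, 0.0433, -0.0383, 0, 0]]]' > next.json && python3 drive.py next.json; echo '[[[0, 0, 0, 0, 0], [0, 0, 0, 0, 0]]]' > next.json && python3 drive.py next.json;  python3 rel.py 6
```

```text
time: 9.03
ee_pos: [0.4906, -0.0266, 0.1512]
tcp_rot: [-180.0, 0.0, 16.4]
wrist_force: [0.1, -0.2, -0.2]
opening: -0.0003
grasp_force: 0.0
time: 9.2
ee_pos: [0.4914, -0.0264, 0.1512]
tcp_rot: [-180.0, -0.0, 16.4]
wrist_force: [0.5, -0.5, 0.0]
opening: 0.0004
grasp_force: 0.0
t 9.2 pos [ 0.4914 -0.0264  0.1512] rot [-1.800e+02 -3.000e-02  1.636e+01] F [ 0.48 -0.52  0.05] to target(tool) [ 0.0006 -0.0003  0.0212]
```

Scaled: 0.021 m / 0.6 = 0.035, 0.019 m / 0.6 = 0.0317.

```bash
echo '[[[0, 0, 0.01, 0, 0], [0, 0, 0.0183, 0, 0], [0, 0, 0.025, 0, 0], [0, 0, 0.0317, 0, 0], [0, 0, 0.035, 0, 0]]]' > next.json && python3 drive.py next.json; echo '[[[0, 0, 0.0017, 0, 0], [0, 0, 0.0033, 0, 0], [0, 0, 0.0033, 0, 0], [0, 0, 0.0033, 0, 0]]]' > next.json && python3 drive.py next.json;  python3 rel.py 6
```

```text
time: 9.62
ee_pos: [0.492, -0.0257, 0.13]
tcp_rot: [180.0, -0.1, 16.5]
wrist_force: [-0.9, 1.6, 13.1]
opening: 0.0001
grasp_force: 6.2
time: 9.95
ee_pos: [0.4921, -0.0258, 0.1294]
tcp_rot: [180.0, -0.1, 16.5]
wrist_force: [-2.9, 1.2, 14.8]
opening: -0.0001
grasp_force: 7.2
t 9.95 pos [ 0.4921 -0.0258  0.1294] rot [ 1.7997e+02 -1.3000e-01  1.6460e+01] F [-2.88  1.16 14.78] to target(tool) [-0.0002  0.0001 -0.0006]
```

The blue cap is down. I lift clear, back toward the robot, and check.

Scaled: -0.15 m / 0.6 = -0.25, -0.12 m / 0.6 = -0.2.

```bash
echo '[[[0, 0, -0.0333, 0, 0], [0, 0, -0.0833, 0, 0], [0, 0, -0.1417, 0, 0], [0, 0, -0.2, 0, 0], [-0.05, 0, -0.25, 0, 0]]]' > next.json && python3 drive.py next.json; echo '[[[-0.0583, 0, 0, 0, 0], [-0.1167, 0, 0, 0, 0], [-0.1667, 0, 0, 0, 0], [-0.1667, 0, 0, 0, 0], [-0.1667, 0, 0, 0, 0]]]' > next.json && python3 drive.py next.json
python3 - <<'E'
from workcell import bot, eyes, telemetry
import cv2,numpy as np
a=cv2.resize(eyes.camera('scene')[200:340,190:370],(400,311));b=cv2.resize(eyes.camera('top')[150:290,270:450],(400,311))
cv2.imwrite('pics/end.png',np.hstack([a,b]))
E
```

```text
time: 10.37
ee_pos: [0.4654, -0.0336, 0.2775]
tcp_rot: [-180.0, 0.0, 16.5]
wrist_force: [1.6, -0.4, 0.7]
opening: 0.0001
grasp_force: 0.0
time: 10.78
ee_pos: [0.3666, -0.0628, 0.2776]
tcp_rot: [180.0, -0.1, 16.4]
wrist_force: [-0.5, 0.3, 0.4]
opening: 0.0002
grasp_force: 0.0
```

View pics/end.png

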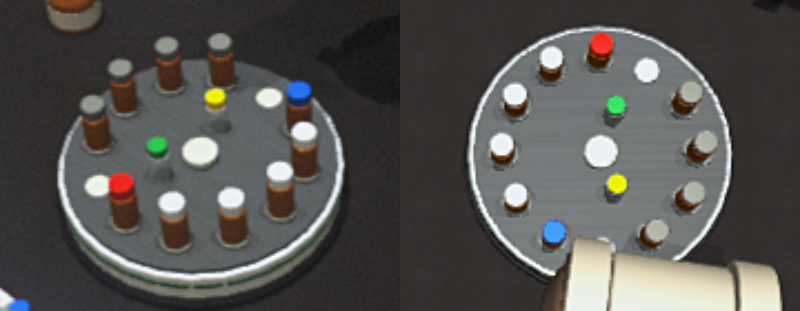

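All six caps, from red (121,187) to blue (298,93), sit at the height of the grey ones with no orange neck showing. The green (157,147) and yellow (215,98) vials are standing where they were, and the hand is clear.

```bash
python3 -c "
from workcell import bot, eyes, telemetry
print(bot.job_done())"
```

```text
the job is handed in; nothing more can be done
None
```

All six caps were pressed down in order from red to blue, with about 9 to 15 N at the end of each press; the hand is clear, the two loose vials still stand in place, and the job is handed in (no verdict was returned).

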